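Take the glued forming block out of the ratchet clamp and put it away

ROBOT

A 6-joint arm with a two-finger parallel gripper is mounted at the origin on the work surface. World frame = base frame: x ahead of the robot, y to its left, z up, the work surface at z = 0. Lengths are in m, angles in rad, forces in N, time in s.
With the tool pointing down it reaches from about 0.275 to 0.775 m from the base axis. Payload 14.6 kg.
Tool frame: the origin (TCP) lies on the centre line of the jaws, within the pads' length; the fingertips stand 8 mm ahead of it and the grasp point (between the pads) lies 11 mm behind it; z points along the fingers, y is the line along which they close (so a half turn about z gives the same grasp; the last joint's range is limited). The gripper opens to 85 mm and grips with 20 to 120 N. Pads are 22 mm wide; open, the fingers measure 114 mm over their backs; the gripper's body (76 mm by 85 mm) begins 54 mm behind the grasp point. The pads swing forward as they close: fully open they stand 13 mm farther back than shut.
Start: joints at [1.195, 0.263, -0.048, 1.259, 0, 1.415], TCP at [0.115, 0.512, 0.239] pointing down, gripper open.
Joint ranges: [-2.65, 2.65], [-0.89, 1.7], [-1.18, 1.37], [-2.13, 2.11], [-1.35, 1.29], [-3.14, 3.14]. Speed limits (rad/s): [1.89, 1.89, 2.57, 2.79, 3.14, 3.14].

INTERFACE

Orientations are given as a unit quaternion [w, x, y, z].
In Python, from workcell import * gives the robot as it stands. Calls block until the motion is done:
- move_ptp(position, orientation): joint-space move of the TCP to a pose.
- line_to(position, rotation=None, vel=0.15): straight line of the TCP; rotation=None keeps the orientation; vel is the mean speed in m/s.
- goto_joints(angles): joint-space move.
- gripper_to(opening, effort=None): opening from 0.0 (shut) to 1.0 (fully open); effort is the grip in N (None keeps the last); returns when the fingers have stopped.
- hold(seconds).
- solve_ik(position, orientation): joint angles nearest the present ones, or None.
- sense(): the state.
- grab_frame(name): name is "side" or "top" or "wrist"; returns a dict with "image" (420x560x3 uint8, blue, green, red), "fx", "fy", "cx", "cy" (pixels), "R" (3x3) and "t" (3): a world point X has camera coordinates R X + t. Camera axes: x right, y down, z forward; pixel columns grow to the right and rows downward; lengths in m; the calibration is good to about 2 mm. The wrist camera is an equidistant fisheye: a pixel r from the principal point sees the ray r / f radians off the axis. A picture is of the moment at which its call begins. There is no depth.
A pose or a line that the arm cannot do raises MotionError and nothing moves.
- sign_off(): hands the job in; it is judged then, once.
Trained networks look in the newest picture that a camera, given by its name, has taken for a name from the list of things; names that differ only in an ending like _2 or _b are one class to them, and where a whole thing is asked for, a point or a joint stands for the part that bears it (a point fixed in the world has none). Each returns a list of dicts, best first, with "confidence" (0 to 1); they miss things now and then, are a little off and sometimes report something else, mostly with a low value. They report only what shows in the picture. A call takes as long as a camera call. They do not tell look-alikes from the thing itself.
- look_for(camera, query): "bbox" ([left, top, width, height] in pixels, round what is visible of it).
- place_of(camera, query): "xy" ([column, row] in pixels: a listed point, or the origin of a listed thing).
The state is a dict: "time_s": time; "joints": joint angles; "qvel": joint speeds; "joint_efforts": joint torques, N m; "tool_pos": TCP position; "orientation": TCP orientation; "contact_force": force on the tool from outside, world axes, zero at the start; "moment": the same for the moment, N m; "width": opening from 0.0 (shut) to 1.0 (fully open); "finger_force": force on a finger pad.
Only numpy, scipy, OpenCV 4.12 (cv2) and the standard library are available. Lean on these libraries where they do the work, as an engineer would, in place of code of your own. Each camera call takes 0.05 s, during which the arm holds its last target. There are 200 camera calls.

TASK

The glue on the wooden forming block has set: squeeze the release lever of the ratchet clamp against its horn to lift the pawl, slide the sliding jaw most of the way back, then take the block out and lay it in the wooden crate, flat on the crate's floor with its small raised board facing up. Wherever you put it down, set it down gently without dropping or toppling it, do not drag it out while it is still clamped, and leave the other things on the bench where they are.

Things in the scene. Friction and masses are not known exactly. Their poses are not given: they have to be found in the camera images.
- clamp: dark iron ratchet bar clamp bolted to the bench, 280 long, left or right of the bench's middle. Origin on the bench (z = 0) on its centre line; x runs along the steel rails AWAY from the robot to the fixed jaw, y across, z up. Rails: tops at z = 22, 58 over their outer sides, a toothed rack (10 mm pitch) between them. Jaw at the far end, sliding head at the robot's end
- fixed_jaw (a point): middle of the upper edge of the fixed jaw's face, at clamp x = +90, z = 66; the jaw is 60 wide. The face looks to the clamp's -x, at the work
- moving_jaw (a point): middle of the upper edge of the sliding head's jaw plate, on its work side; at clamp x = +30, z = 66 at the start; moves with the head. The plate is 60 wide and 18 thick. In front of it a steel pad (42 diameter) on a spring presses the work to the fixed jaw with about 14 N, its face 15 mm before the plate; it springs out 5 mm more when the head goes back
- release_grip (a point): point on the sliding head between the upright horn and the release lever behind it, 79 over the bench, clamp x = -32 at the start; axes of the clamp; moves with the head. Horn x = -30 to -20, top z = 96; lever x = -54 to -44, top z = 93; both 18 wide. 34 over both, about 22 when squeezed together. 32 mm free between horn and jaw plate, nothing behind the lever
- clamp_pawl (a joint): pawl angle, rad: 0 = down in the teeth; grows as its upright lever is squeezed towards the horn (clamp +x), about 0.28 when they meet; above 0.15 the nose is clear of the teeth. Pivot at clamp x = -49, z = 29. Squeezing takes 4 to 8 N at the lever's top; a spring drops it back when let go. While it is down the head cannot slide back: keep squeezing while sliding
- clamp_head (a joint): travel of the sliding head, m: 0 = clamped (start), grows as it slides back along clamp -x, towards the robot, to 0.064 at the end stop. Sliding takes about 2 to 5 N once the pawl is up; the head stays where it is left
- form: the work: forming block of two glued boards, 45 thick, 64 wide, 90 tall as it stands on edge in the clamp, 0.15 to 0.23 kg. Axes as it stands: x = clamp x, z up. Origin at mid thickness and width, on its underside (on the rails, 22 over the bench). Back board x = -12.5 to 22.5, 64 x 90; raised board x = -22.5 to -12.5, 50 wide, z = 7 to 83, faces the robot. Raised board up = x axis down
- form_centre (a point): centre of the forming block, 45 mm up its z axis from the body's origin, axes of the block; 22.5 mm above what it lies on when it lies flat on its back. Lying so, it is 64 across its y axis
- crate: open plywood crate fixed on the bench, 134 (x) by 164 (y) outside, 62 high, walls and floor 10 thick: inside 114 by 144, its floor 10 over the bench. Origin at the centre of its underside, z up. Right or left of the bench's middle, across from the clamp; halfway between them the bench is clear, 150 wide, from the dish to the file
- other_form: bystander: another forming block, 75 x 105 x 44, a board with a round boss of 68 mm diameter, lying flat at the side; origin at the centre of its underside
- dish: bystander: brass dish, 110 across, 35 high, in the middle of the bench nearest the robot; origin at the centre of its underside
- glue: bystander: white glue bottle, 56 across, 130 high, standing; origin at the centre of its underside
- mallet: bystander: wooden mallet lying at the left, about 215 long and 46 high, roughly along world x; origin below about the middle of its length
- file: bystander: flat file with wooden handle, about 305 long, 25 high, lying beyond the task's things, roughly along world y; origin below its middle
- weight: bystander: hexagonal iron weight, about 125 across, 60 high, hollow with a crossbar, at the right of the bench; origin at the centre of its underside
Mind the look-alikes: they are no part of the job. Leave any blue or pink look-alike of the form alone.

How it is judged:
By the outcome, as a careful person would: the job done as asked, in the order asked, and still so for the second after the job is handed in, with the robot touching nothing.
It also fails if it takes over 59 s, if anything falls off the work surface, if the arm or the gripper's body presses on something with over 40 N, if the wrist force passes 120 N, or if a joint passes its speed limit or range.

## Working session

There is one attempt and no reset: what is moved stays moved. The work goes in short steps, each a Python script; the robot and the scene stay as the last script left them, time stands still between calls to the robot, and variables do not carry over. Pictures are saved under pics/ and viewed, at most 13 in all, crops included, and the job is handed in when it is done.

```bash
ls; mkdir -p pics; cat > h.py <<'E'
from workcell import *
import numpy as np, cv2
def snap(c,fn=None):
    f=grab_frame(c)
    if fn: cv2.imwrite('pics/'+fn,f['image'])
    return f
def ray(f,uv,wrist=False):
    x=(uv[0]-f['cx'])/f['fx']; y=(uv[1]-f['cy'])/f['fy']
    if wrist:
        r=np.hypot(x,y); d=np.array([np.sin(r)*x/r,np.sin(r)*y/r,np.cos(r)]) if r>1e-9 else np.array([0,0,1.])
    else: d=np.array([x,y,1.]);
    d/=np.linalg.norm(d); R=np.array(f['R']); return -R.T@np.array(f['t']), R.T@d
def tri(rays):
    A=np.zeros((3,3));b=np.zeros(3)
    for o,d in rays:
        P=np.eye(3)-np.outer(d,d);A+=P;b+=P@o
    X=np.linalg.solve(A,b)
    return X,[round(float(np.linalg.norm((np.eye(3)-np.outer(d,d))@(X-o))),4) for o,d in rays]
def atz(r,z): return r[0]+r[1]*(z-r[0][2])/r[1][2]
E
python3 - <<'E'
from h import *
np.set_printoptions(precision=4,suppress=True)
F={c:snap(c,c+'0.png') for c in ('side','top','wrist')}
for q in ['clamp','fixed_jaw','moving_jaw','release_grip','form','form_centre','crate','other_form','dish','glue']:
    rs=[]
    for c in F:
        p=place_of(c,q)
        print(q,c,[(np.round(d['xy'],1).tolist(),round(d['confidence'],2)) for d in p[:3]])
        if p and p[0]['confidence']>.4: rs.append(ray(F[c],p[0]['xy'],c=='wrist'))
    if len(rs)>1: print('   ',*tri(rs))
print(sense()['time_s'])
cv2.imwrite('pics/st0.png',cv2.resize(np.hstack([F['side']['image'],F['top']['image']]),(800,300)))
E
```

```text
pics
clamp side [([267.8, 179.2], 0.75)]
clamp top [([209.2, 208.9], 0.85)]
clamp wrist []
    [ 0.6072  0.2224 -0.0148] [0.0109, 0.0109]
fixed_jaw side [([298.0, 167.1], 0.7)]
fixed_jaw top [([218.7, 180.5], 0.79), ([140.7, 198.4], 0.64)]
fixed_jaw wrist []
    [0.6937 0.1838 0.0585] [0.0012, 0.0012]
moving_jaw side [([281.3, 167.0], 0.98)]
moving_jaw top [([211.7, 201.0], 0.61)]
moving_jaw wrist []
    [0.6364 0.2055 0.0473] [0.0041, 0.0041]
release_grip side [([261.1, 160.6], 0.63)]
release_grip top [([203.2, 220.2], 0.82)]
release_grip wrist []
    [0.5723 0.2262 0.0685] [0.0037, 0.0037]
form side [([306.2, 149.7], 0.9), ([289.7, 171.8], 0.76), ([326.8, 167.7], 0.63)]
form top [([208.0, 149.9], 0.97), ([219.3, 187.3], 0.92), ([172.5, 164.1], 0.87)]
form wrist []
    [0.7485 0.209  0.115 ] [0.0259, 0.0259]
form_centre side [([307.7, 140.1], 0.87), ([291.1, 162.6], 0.7), ([330.0, 155.3], 0.67)]
form_centre top [([204.9, 147.1], 0.96), ([169.9, 162.7], 0.9), ([139.9, 198.9], 0.73)]
form_centre wrist []
    [0.7491 0.2125 0.1504] [0.0225, 0.0225]
crate side [([282.9, 284.8], 0.55)]
crate top [([345.6, 221.7], 0.91), ([140.4, 199.6], 0.44)]
crate wrist []
    [ 0.5684 -0.2152  0.0024] [0.0062, 0.0062]
other_form side [([332.5, 361.6], 0.84), ([279.1, 165.6], 0.66)]
other_form top [([416.4, 201.0], 0.89)]
other_form wrist []
    [ 0.6418 -0.4457 -0.0066] [0.002, 0.002]
dish side [([216.5, 237.6], 0.66)]
dish top [([275.9, 276.6], 0.81)]
dish wrist []
    [ 0.3996  0.0058 -0.0259] [0.0025, 0.0025]
glue side [([269.1, 138.3], 0.9)]
glue top [([141.5, 197.8], 0.64)]
glue wrist []
    [ 0.6479  0.4455 -0.0178] [0.0074, 0.0074]
1.65
```

```bash
python3 -c "
import cv2,numpy as np
t=cv2.imread('pics/top0.png');s=cv2.imread('pics/side0.png')
a=cv2.resize(t[120:300,110:430],(800,450),interpolation=cv2.INTER_CUBIC);cv2.imwrite('pics/tc.png',a)
a=cv2.resize(s[100:220,200:360],(800,600),interpolation=cv2.INTER_CUBIC);cv2.imwrite('pics/sc.png',a)"
```

```text
(no output)
```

View pics/tc.png

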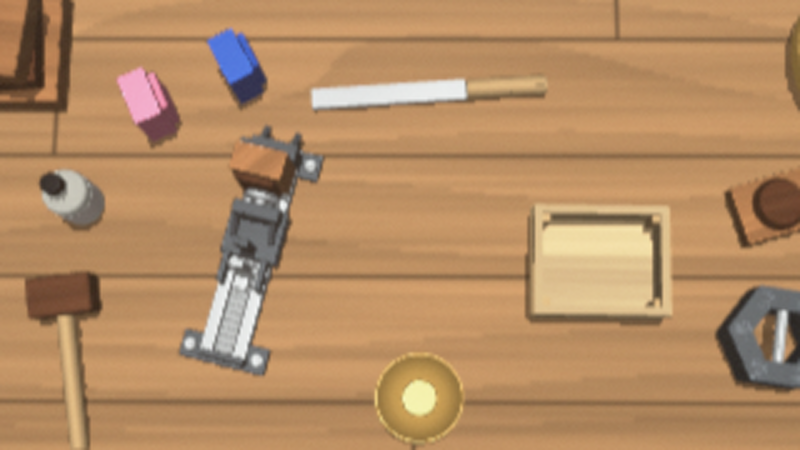

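View pics/sc.png

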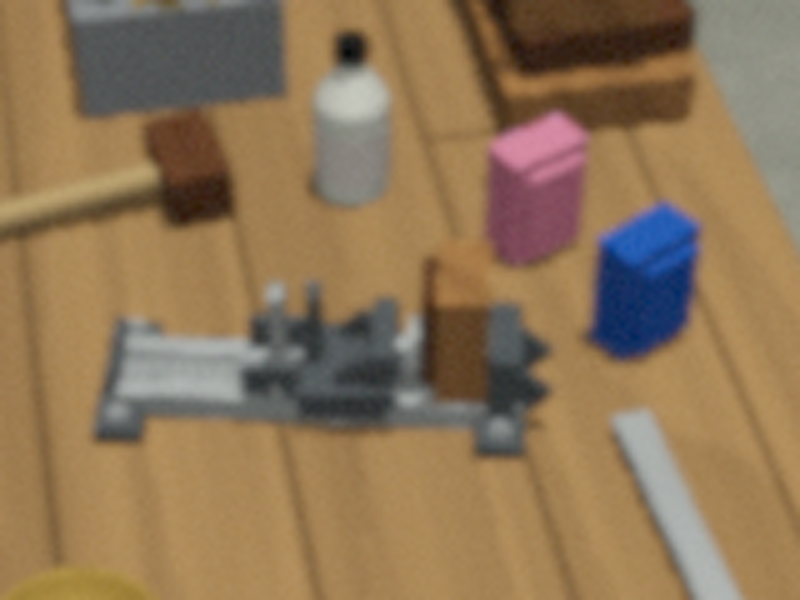

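The top crop, in full-picture pixels, shows three form-like blocks: wooden at (217,185) standing in the clamp, blue at (205,147), and pink at (170,162). In the side crop the wooden one sits at about (291,163) between the pad and the fixed jaw. The wooden one is the work; blue and pink are the look-alikes. Next I look from close by with the wrist camera.

```bash
cat >> h.py <<'E'
from scipy.spatial.transform import Rotation as Rot
def quat(x,y,z):
    q=Rot.from_matrix(np.column_stack([x,y,z])).as_quat(); return [float(q[3]),*map(float,q[:3])]
def pose(yaw,tilt,s=1):
    """tool z leans forward along yaw by tilt from straight down; s: sign of y axis. y axis horizontal, across yaw"""
    d=np.array([np.cos(yaw),np.sin(yaw),0]); n=np.array([-d[1],d[0],0])*s
    z=d*np.sin(tilt)+np.array([0,0,-1])*np.cos(tilt)
    return quat(np.cross(n,z),n,z)
np.set_printoptions(precision=4,suppress=True)
E
python3 - <<'E'
from h import *
s=sense();q=s['orientation'];R=Rot.from_quat([*q[1:],q[0]]).as_matrix();print(R)
yaw=np.arctan2(.184-.2262,.6937-.5723)
o=[pose(yaw+np.pi/2,0,k) for k in (1,-1)]
P0=[.60,.22,.24]
best=min([(abs(j[5]-0) ,k) for k in (0,1) if (j:=solve_ik(P0,o[k])) is not None]);print(yaw,best)
O=o[best[1]]
rs={}
Q=['fixed_jaw','moving_jaw','release_grip','form_centre','form','clamp']
for i,P in enumerate([P0,[.55,.17,.27]]):
    move_ptp(P,O); f=snap('wrist',f'w{i}.png'); print('cam',-f['R'].T@f['t'],f['fx'],f['cx'])
    for qn in Q:
        p=place_of('wrist',qn); print(qn,[(np.round(d['xy'],1).tolist(),round(d['confidence'],2)) for d in p[:3]])
        if p: rs.setdefault(qn,[]).append(ray(f,p[0]['xy'],True))
for k,v in rs.items():
    if len(v)>1: print(k,*tri(v))
print(sense()['time_s'])
E
python3 -c "
import cv2,numpy as np
a=cv2.imread('pics/w0.png');b=cv2.imread('pics/w1.png');cv2.imwrite('pics/w01.png',cv2.resize(np.hstack([a,b]),(800,300)))"
```

```text
[[-0.9757  0.219  -0.    ]
 [ 0.219   0.9757 -0.    ]
 [ 0.     -0.     -1.    ]]
-0.33454513177887324 (np.float64(1.012212061871586), 0)
cam [0.5775 0.1559 0.3748] 325.19226210127806 277.500871951651
fixed_jaw []
moving_jaw [([237.4, 186.1], 0.82), ([305.4, 181.6], 0.52)]
release_grip [([305.7, 183.7], 0.79)]
form_centre [([114.4, 256.2], 0.74), ([184.1, 326.2], 0.59), ([299.3, 335.9], 0.18)]
form [([192.8, 306.3], 0.94), ([211.9, 185.1], 0.87), ([127.6, 246.1], 0.68)]
clamp [([273.8, 172.9], 0.8)]
cam [0.5273 0.1049 0.4056] 325.19226210127806 277.500871951651
fixed_jaw []
moving_jaw [([215.3, 238.9], 0.76), ([187.8, 246.5], 0.59)]
release_grip [([276.4, 239.2], 0.59), ([216.5, 239.0], 0.44)]
form_centre [([115.5, 289.4], 0.79), ([176.2, 349.2], 0.65), ([186.9, 246.3], 0.6)]
form [([187.2, 330.7], 0.92), ([194.3, 232.9], 0.62)]
clamp [([247.4, 215.5], 0.81)]
moving_jaw [0.632  0.1955 0.0728] [0.0003, 0.0003]
release_grip [0.5692 0.2151 0.0765] [0.0014, 0.0014]
form_centre [0.8129 0.2277 0.0399] [0.001, 0.001]
form [ 0.7631  0.3409 -0.0018] [0.0026, 0.0026]
clamp [ 0.6018  0.203  -0.0066] [0.0033, 0.0033]
4.8417
```

View pics/w01.png

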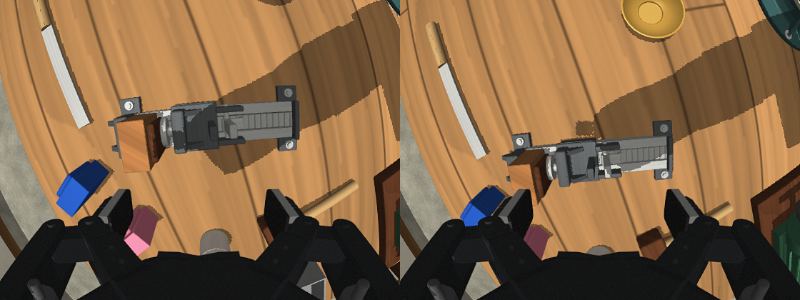

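The wrist views show the clamp with the wooden form in it (left half, full px about (190,195)), pad and head to its right; the blue and pink blocks stand off below left. I fit the clamp pose to all detections jointly, with one more view right above it.

```bash
cat >> h.py <<'E'
from scipy.optimize import least_squares
def proj(f,X,wrist):
    c=np.array(f['R'])@X+f['t']
    if wrist:
        r=np.hypot(c[0],c[1]);th=np.arctan2(r,c[2]);u=c[:2]/r*th
    else: u=c[:2]/c[2]
    return np.array([f['cx']+f['fx']*u[0],f['cy']+f['fy']*u[1]])
def T(p,X): # pose (x,y,yaw) applied to local points in m
    c,s=np.cos(p[2]),np.sin(p[2]); return np.array([p[0]+c*X[0]-s*X[1],p[1]+s*X[0]+c*X[1],X[2]])
E
python3 - <<'E'
from h import *
import json
q=sense()['orientation']
L={'fixed_jaw':(.09,0,.066),'moving_jaw':(.03,0,.066),'release_grip':(-.032,0,.079),'clamp':(0,0,0),'form':(.0675,0,.022),'form_centre':(.0675,0,.067)}
obs=[]; p0=np.array([.60,.205,-.31])
def look(c):
    f=grab_frame(c)
    for k,X in L.items():
        e=proj(f,T(p0,np.array(X)),c=='wrist')
        for d in place_of(c,k):
            if d['confidence']>.3 and np.linalg.norm(np.array(d['xy'])-e)<22: obs.append((f,c,k,np.array(d['xy'])));break
look('side');look('top')
for i,P in enumerate([[.655,.26,.22],[.60,.27,.22],[.655,.26,.30]]):
    move_ptp(P,q); 
    look('wrist'); cv2.imwrite(f'pics/v{i}.png',grab_frame('wrist')['image'])
def res(p): return np.concatenate([((proj(f,T(p,np.array(L[k])),c=='wrist')-uv)/(1 if c=='wrist' else 1)) for f,c,k,uv in obs])
s=least_squares(res,p0,loss='soft_l1',f_scale=2); print(s.x)
for (f,c,k,uv),r in zip(obs,s.fun.reshape(-1,2)): print(c,k,uv.round(1),r.round(1))
for k in L:   # heights, free triangulation
    rr=[ray(f,uv,c=='wrist') for f,c,kk,uv in obs if kk==k]
    if len(rr)>1: print(k,tri(rr)[0],'model',T(s.x,np.array(L[k])))
json.dump(s.x.tolist(),open('clamp.json','w'))
f=grab_frame('wrist'); im=f['image'].copy()
def pl(pts):
    a=np.array([proj(f,T(s.x,np.array(p)/1000),True) for p in pts])*4; cv2.polylines(im2,[a.round().astype(int)],True,(0,255,0),1)
im2=cv2.resize(im,None,fx=4,fy=4,interpolation=cv2.INTER_CUBIC)
pl([(90,-30,66),(90,30,66)]);pl([(12,-30,66),(30,-30,66),(30,30,66),(12,30,66)]);pl([(-30,-9,96),(-20,-9,96),(-20,9,96),(-30,9,96)]);pl([(-54,-9,93),(-44,-9,93),(-44,9,93),(-54,9,93)])
pl([(55,-32,112),(90,-32,112),(90,32,112),(55,32,112)])
pl([(-140,-29,22),(115,-29,22),(115,29,22),(-140,29,22)])
c=(proj(f,T(s.x,np.array([.01,0,.06])),True)*4).astype(int); x0=max(0,c[0]-400);y0=max(0,c[1]-300)
cv2.imwrite('pics/ov.png',im2[y0:y0+600,x0:x0+800]); print(sense()['time_s'])
E
```

```text
[ 0.6016  0.205  -0.2243]
side moving_jaw [280.  165.6] [-1.1 -0.8]
side release_grip [263.2 161.1] [-3.1  0.2]
side clamp [268.3 180.7] [ 1.8 -1.8]
side form_centre [291.5 161.9] [-1.2  2.9]
top fixed_jaw [219.7 179.7] [-1.8  2. ]
top moving_jaw [210.1 211.9] [  3.  -11.7]
top release_grip [204.  221.9] [ 3.3 -2.8]
top clamp [211.5 212.2] [2.4 1. ]
top form [218.4 187.4] [-0.3  4.3]
top form_centre [217.  189.8] [-0.9 -1.3]
wrist fixed_jaw [212.7 136.9] [1.  1.1]
wrist moving_jaw [278.7 130.3] [ 2.  -0.7]
wrist release_grip [354.7 123.5] [-1.4 -0.2]
wrist clamp [308.6 121.7] [-0.9  4.7]
wrist moving_jaw [215.8 138. ] [2.3 2. ]
wrist release_grip [288.2 134.8] [-0.5 -3. ]
wrist clamp [254.4 132.6] [1.7 1.4]
wrist form [191.7 147.1] [-0.8 -3.8]
wrist fixed_jaw [229.4 135.4] [-2.   0.1]
wrist release_grip [336.5 123.6] [0.4 0.2]
wrist clamp [302.2 122.1] [0.2 4.3]
wrist form [251.  132.3] [-0.7 -0.1]
wrist form_centre [248.6 136. ] [-1.6 -3.1]
fixed_jaw [0.6923 0.1832 0.0587] model [0.6893 0.185  0.066 ]
moving_jaw [0.6243 0.2006 0.0584] model [0.6309 0.1983 0.066 ]
release_grip [0.5706 0.2149 0.0774] model [0.5704 0.2121 0.079 ]
clamp [ 0.6003  0.2035 -0.0016] model [0.6016 0.205  0.    ]
form [0.6706 0.191  0.0289] model [0.6674 0.19   0.022 ]
form_centre [0.6663 0.1901 0.0771] model [0.6674 0.19   0.067 ]
8.325
```

View pics/ov.png

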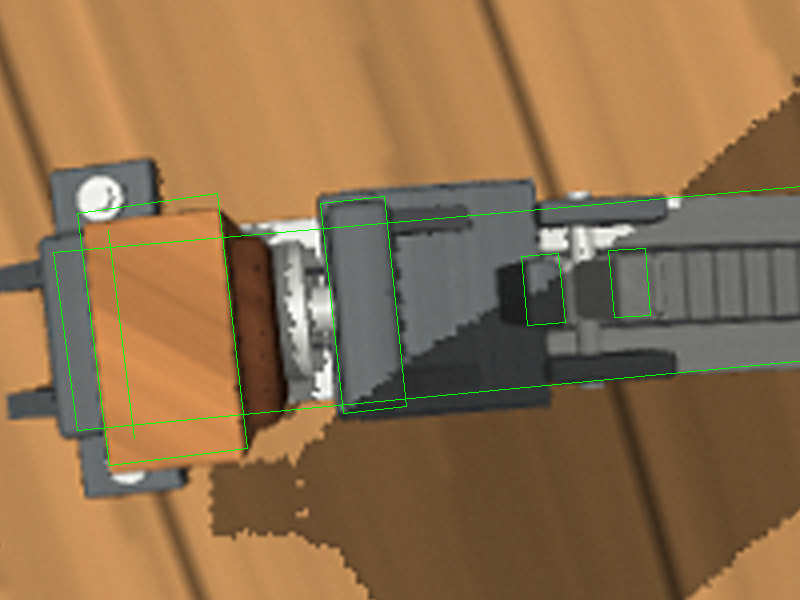

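The overlay fits plate, horn and lever tops (horn at crop (545,290), lever at (630,283)). The rails suggest about 1° more yaw, which I apply. Heights agree with the given ones. Now I squeeze and slide.

```bash
cat >> h.py <<'E'
C=np.array([.6016,.2055,-.243])
def cl(x,z,y=0): return [float(v) for v in T(C,np.array([x,y,z])/1000)]
def st(m):
    s=sense();print(m,'t',round(s['time_s'],2),'p',np.round(s['tool_pos'],4),'F',np.round(s['contact_force'],1),'w',round(s['width'],3),'ff',np.round(s['finger_force'],1))
E
python3 - <<'E'
from h import *
O=pose(C[2]+np.pi/2,0,1)
move_ptp(cl(-32,180),O); gripper_to(52/85); st('above')
line_to(cl(-32,95),vel=.15); st('95'); line_to(cl(-32,70),vel=.06); st('down')
if np.abs(sense()['contact_force']).max()<6:
    gripper_to(0,25); st('squeezed')
    f=grab_frame('wrist'); cv2.imwrite('pics/sq.png',f['image'])
E
```

```text
above t 9.55 p [0.5708 0.2133 0.18  ] F [-0.1 -0.2  0.5] w 0.617 ff 0.0
95 t 10.27 p [0.5709 0.2133 0.0958] F [-0.8 -0.3 -0.3] w 0.611 ff 0.0
down t 10.83 p [0.5705 0.2132 0.0699] F [ 0.7 -0.3 -0.4] w 0.612 ff 0.0
squeezed t 11.2 p [0.569  0.2136 0.0705] F [-11.1   3.    9.8] w 0.267 ff 26.3
```

```bash
python3 - <<'E'
from h import *
line_to(cl(-32-30,70),vel=.06); st('30')
line_to(cl(-32-59,70),vel=.06); st('59')
gripper_to(52/85); st('open')
line_to(cl(-32-59,190),vel=.25)
f=grab_frame('wrist'); cv2.imwrite('pics/r.png',f['image'])
for k in ['release_grip','moving_jaw','form_centre','fixed_jaw']:
    print(k,[(np.round(d['xy'],1),round(d['confidence'],2)) for d in place_of('wrist',k)[:3]])
for k,X in {'rg':(-91,0,79),'mj':(-29,0,66),'fc':(67.5,0,67),'fj':(90,0,66)}.items(): print(k,proj(f,T(C,np.array(X)/1000),True).round(1))
st('up')
E
```

```text
30 t 11.9 p [0.5405 0.2208 0.0705] F [-1.  -0.4  6.8] w 0.266 ff 30.5
59 t 12.53 p [0.5124 0.2278 0.0705] F [-1.3 -0.6  8.6] w 0.265 ff 30.5
open t 12.93 p [0.5132 0.2274 0.07  ] F [-0.8 -0.2 -0.1] w 0.614 ff 0.0
release_grip [(array([273.6, 216.4]), 0.91)]
moving_jaw [(array([197.8, 211. ]), 0.84)]
form_centre [(array([ 32.5, 264.6]), 0.98), (array([104.5, 214.6]), 0.96), (array([ 99.6, 342.6]), 0.58)]
fixed_jaw [(array([202., 212.]), 0.17)]
rg [278.1 215.4]
mj [204.  211.2]
fc [103.5 211.9]
fj [ 84.5 211.8]
up t 13.81 p [0.5128 0.2273 0.189 ] F [-0.6 -0.2  0.4] w 0.612 ff 0.0
```

View pics/r.png

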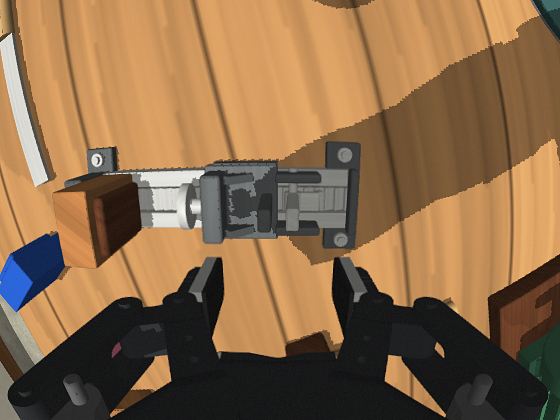

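The head is back about 59 mm, at (250,205), and the wooden form still stands at (100,213) against the fixed jaw. Next I pick it at a 45° tilt: half a roll about the tool axis lays it on its back on the clear bench, and I regrasp it from above. First I check IK.

```bash
cat >> h.py <<'E'
A=np.pi/4
def tcp(g,yaw,tilt,fwd=.014): # TCP so that point g lies fwd behind TCP
    z=np.array([np.cos(yaw)*np.sin(tilt),np.sin(yaw)*np.sin(tilt),-np.cos(tilt)]); return [float(v) for v in np.array(g)+fwd*z]
G=np.array(cl(72.5,80)); LAY=np.array([.565,.01,.0175])
E
python3 - <<'E'
from h import *
up=np.array([0,0,.13])
for s in (1,-1):
    for n,g,yaw,ss in [('pick',G,C[2],s),('lift',G+up,C[2],s),('lay',LAY,0,-s),('layhi',LAY+up*1.3,0,-s)]:
        print(s,n,solve_ik(tcp(g,yaw,A),pose(yaw,A,ss)))
    pre=G-.11*np.array([np.cos(C[2])*.707,np.sin(C[2])*.707,-.707]);print('pre',solve_ik(tcp(pre,C[2],A),pose(C[2],A,s)))
for s in (1,-1): print('re',solve_ik([.56,.01,.02],pose(0,0,s)),solve_ik([.568,-.215,.04],pose(0,0,s)))
E
```

```text
1 pick [ 0.2928  0.4367 -0.702  -0.2781 -0.3694  0.3975]
1 lift [ 0.2928  0.2534 -0.5151  0.0921 -0.3694  0.3975]
1 lay None
1 layhi [-0.1896  0.0234 -0.9166 -0.1455  0.1337  3.0067]
pre [ 0.3764  0.237  -0.7187 -0.0682 -0.423   0.467 ]
-1 pick [ 0.2928  0.4367 -0.702  -0.2781 -0.3694 -2.7441]
-1 lift [ 0.2928  0.2534 -0.5151  0.0921 -0.3694 -2.7441]
-1 lay None
-1 layhi [-0.1896  0.0234 -0.9166 -0.1455  0.1337 -0.1349]
pre [ 0.3764  0.237  -0.7187 -0.0682 -0.423  -2.6746]
re [-0.1276  0.4783 -0.3533  0.7392  0.     -0.1276] [-0.496   0.5239 -0.1981  0.8488  0.     -0.496 ]
re [-0.1276  0.4783 -0.3533  0.7392  0.      3.014 ] [-0.496   0.5239 -0.1981  0.8488  0.      2.6456]
```

```bash
python3 - <<'E'
from h import *
for x in (.58,.60,.62,.64,.66):
  for a in (45,40,50):
    t=np.radians(a)
    j=solve_ik(tcp([x,.01,.0175],0,t),pose(0,t,1)); h=solve_ik(tcp([x,.01,.20],0,t),pose(0,t,1))
    tp=np.pi/2-t; p=solve_ik(tcp(G,C[2],tp),pose(C[2],tp,-1))
    print(x,a,None if j is None else np.round(j,2),h is not None,p is not None)
f=grab_frame('top')
for k in('file','dish'): print(k,[(atz(ray(f,d['xy']),0),d['confidence']) for d in place_of('top',k)[:1]], [(atz(ray(f,(b['bbox'][0]+b['bbox'][2]/2,b['bbox'][1]+b['bbox'][3])),.0),b['confidence']) for b in look_for('top',k)[:1]])
E
```

```text
0.58 45 [-0.18  0.48 -1.17 -0.86  0.13 -0.13] True True
0.58 40 [-0.17  0.42 -1.08 -0.61  0.11 -0.13] True True
0.58 50 None True True
0.6 45 [-0.17  0.48 -1.12 -0.81  0.12 -0.12] True True
0.6 40 [-0.17  0.43 -1.03 -0.58  0.11 -0.13] True True
0.6 50 None True True
0.62 45 [-0.17  0.49 -1.07 -0.77  0.12 -0.12] True True
0.62 40 [-0.16  0.44 -0.98 -0.54  0.1  -0.12] True True
0.62 50 [-0.17  0.57 -1.16 -1.02  0.13 -0.11] True True
0.64 45 [-0.16  0.5  -1.02 -0.73  0.11 -0.11] True True
0.64 40 [-0.15  0.46 -0.93 -0.51  0.1  -0.12] True True
0.64 50 [-0.16  0.57 -1.11 -0.97  0.13 -0.11] True True
0.66 45 [-0.15  0.51 -0.97 -0.69  0.11 -0.11] True True
0.66 40 [-0.15  0.48 -0.88 -0.48  0.09 -0.11] True True
0.66 50 [-0.16  0.57 -1.05 -0.92  0.12 -0.1 ] True True
file [(array([0.7777, 0.0173, 0.    ]), 0.82)] [(array([ 0.7747, -0.0093,  0.    ]), 0.71)]
dish [(array([0.3978, 0.0088, 0.    ]), 0.57)] [(array([0.3399, 0.0003, 0.    ]), 0.67)]
```

```bash
cat >> h.py <<'E'
G=np.array(cl(64.5,80)); LAY=np.array([.61,.01,.0255])
def tc(g,yaw,tilt): return tcp(g,yaw,tilt,.011)
E
python3 - <<'E'
from h import *
O=pose(C[2],A,-1); zt=np.array([np.cos(C[2])*.707,np.sin(C[2])*.707,-.707])
move_ptp(tc(G-.12*zt,C[2],A),O); gripper_to(1.0); st('pre')
line_to(tc(G-.03*zt,C[2],A),vel=.15); st('near')
f=grab_frame('wrist'); cv2.imwrite('pics/g.png',f['image'])
line_to(tc(G,C[2],A),vel=.06); st('at')
if np.abs(sense()['contact_force']).max()<6:
    gripper_to(0,60); st('grip')
    f=grab_frame('wrist'); cv2.imwrite('pics/g2.png',f['image'])
E
```

```text
pre t 15.92 p [0.5895 0.2085 0.157 ] F [ 0.1 -0.6  0.2] w 1.0 ff 0.0
near t 16.67 p [0.6509 0.1933 0.0937] F [-0.8  0.2  0. ] w 1.001 ff 0.0
at t 17.37 p [0.6717 0.188  0.0719] F [-0.7  0.1 -0.4] w 1.002 ff 0.0
grip t 17.72 p [0.6716 0.1885 0.0727] F [-5.2  1.6  4.8] w 0.744 ff 65.1
```

View pics/g2.png

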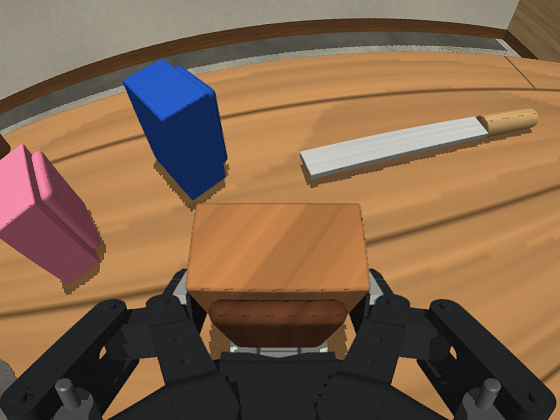

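The picture shows the wooden form square between the pads (top face at (278,248)), gripped at 63 mm. Lift, half-roll and lay it down.

```bash
python3 - <<'E'
from h import *
gp=np.array(sense()['tool_pos'])
line_to([float(v) for v in gp+[0,0,.02]],vel=.08); st('l1')
line_to([float(v) for v in gp+[0,0,.15]],vel=.2); st('lift')
O=pose(0,A,1)
move_ptp(tc(LAY+[0,0,.15],0,A),O); st('hi')
line_to(tc(LAY+[0,0,.03],0,A),vel=.15); st('30')
f0=sense()['contact_force'][2]
grab_frame('side'); f=grab_frame('side'); cv2.imwrite('pics/lay.png',f['image'][120:340,200:460])
for dz in np.arange(.012,-.006,-.0015):
    line_to(tc(LAY+[0,0,dz],0,A),vel=.04)
    if sense()['contact_force'][2]-f0>3: break
st(f'touch {dz}')
E
python3 -c "
import cv2;cv2.imwrite('pics/lay2.png',cv2.resize(cv2.imread('pics/lay.png'),(700,592),interpolation=cv2.INTER_CUBIC))"
```

```text
l1 t 18.18 p [0.6715 0.1885 0.0929] F [ 0.4 -0.4 -1.4] w 0.742 ff 65.7
lift t 18.98 p [0.671  0.1883 0.2211] F [-0.3 -0.6 -1.9] w 0.74 ff 65.8
hi t 21.21 p [0.6178 0.0101 0.1676] F [ 0.  -0.  -1.7] w 0.74 ff 65.8
30 t 22.16 p [0.6181 0.01   0.0483] F [-0.3  0.2 -1.5] w 0.736 ff 65.8
touch 3.469446951953614e-18 t 24.86 p [0.6181 0.01   0.018 ] F [-0.8  0.6  2.3] w 0.742 ff 66.0
```

View pics/lay2.png

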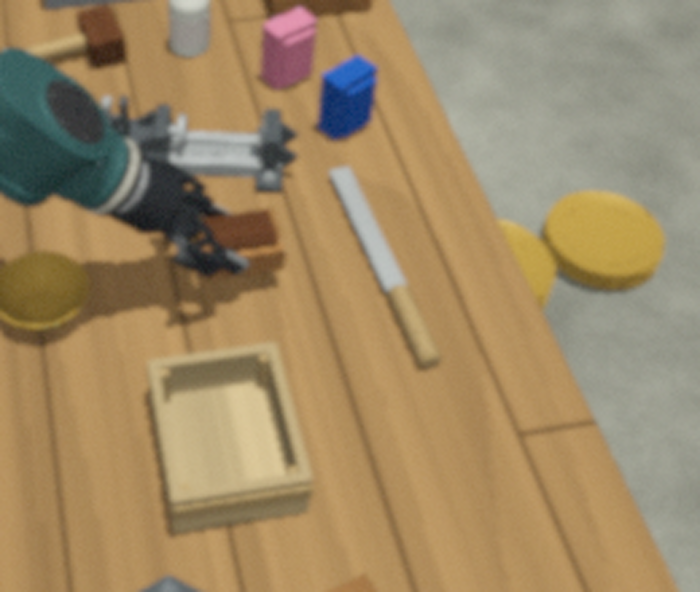

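The side picture shows the form on its back with the raised board up (about (240,230)), touching at the expected height; the crate is clear at (230,430). Release, back off, and measure form and crate.

```bash
python3 - <<'E'
from h import *
gripper_to(1.0); st('open')
line_to(tc(LAY-.10*np.array([.707,0,-.707]),0,A),vel=.2); st('back')
obs=[]
def look(c):
    f=grab_frame(c)
    for k in ('form_centre','form','crate'):
        print(c,k,[(np.round(d['xy'],1).tolist(),round(d['confidence'],2),atz(ray(f,d['xy'],c=='wrist'),{'form_centre':.0225,'form':.0225,'crate':0}[k])) for d in place_of(c,k)[:4] if d['confidence']>.3])
    return f
look('top');look('side')
move_ptp([.60,-.06,.26],pose(0,0,1)); f=look('wrist'); cv2.imwrite('pics/c0.png',f['image'])
im=cv2.resize(f['image'],None,fx=2,fy=2)
import pickle; pickle.dump(f,open('c0.pkl','wb')); st('x')
cv2.imwrite('pics/c0v.png',f['image'])
E
```

```text
open t 25.22 p [0.6178 0.01   0.0177] F [ 0.1  0.2 -0.2] w 0.999 ff 0.0
back t 25.87 p [0.5478 0.0098 0.0887] F [0.2 0.5 0.3] w 0.997 ff 0.0
top form_centre [([207.2, 147.4], 0.89, array([0.8138, 0.2293, 0.0225])), ([276.1, 209.1], 0.8, array([0.6114, 0.0056, 0.0225])), ([168.0, 159.3], 0.68, array([0.7738, 0.3545, 0.0225]))]
top form [([207.7, 151.0], 0.9, array([0.8017, 0.2273, 0.0225])), ([173.3, 165.0], 0.84, array([0.7548, 0.3365, 0.0225])), ([276.9, 187.0], 0.72, array([0.6828, 0.0033, 0.0225]))]
top crate [([345.2, 223.5], 0.69, array([ 0.5692, -0.2141,  0.    ]))]
side form_centre [([328.6, 156.6], 0.83, array([0.8205, 0.255 , 0.0225])), ([308.5, 139.2], 0.8, array([0.7736, 0.3621, 0.0225])), ([288.2, 214.1], 0.72, array([0.6255, 0.0177, 0.0225]))]
side form [([306.1, 147.3], 0.91, array([0.7542, 0.319 , 0.0225])), ([329.1, 167.8], 0.72, array([0.8067, 0.1985, 0.0225]))]
side crate [([279.2, 284.8], 0.93, array([ 0.5525, -0.2125,  0.    ])), ([267.8, 179.5], 0.54, array([0.5935, 0.2037, 0.    ])), ([268.3, 135.4], 0.32, array([0.6368, 0.4394, 0.    ]))]
wrist form_centre [([338.1, 207.8], 0.87, array([0.6264, 0.012 , 0.0225])), ([528.8, 296.8], 0.81, array([0.7793, 0.3657, 0.0225]))]
wrist form [([332.0, 241.3], 0.9, array([0.6689, 0.0066, 0.0225])), ([514.1, 283.2], 0.79, array([0.7484, 0.3174, 0.0225])), ([453.5, 317.6], 0.77, array([0.7978, 0.208 , 0.0225]))]
wrist crate [([149.5, 155.8], 0.61, array([ 0.563 , -0.2235,  0.    ]))]
x t 28.33 p [ 0.5998 -0.0599  0.2597] F [-0.7  0.8 -0.3] w 1.001 ff 0.0
```

View pics/c0v.png

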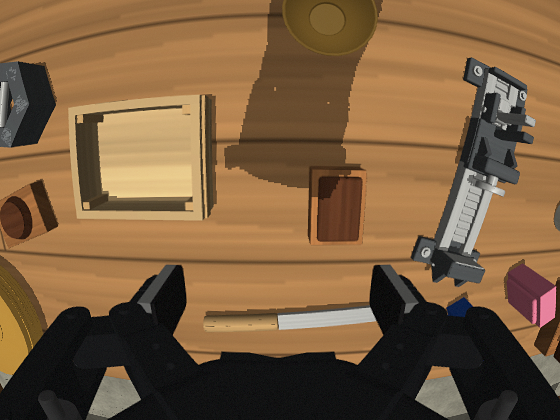

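The form lies flat at (337,206), raised board up. The crate rim corners are at about (69,105), (203,95), (207,219) and (77,219).

```bash
python3 - <<'E'
from h import *
import pickle
f=pickle.load(open('c0.pkl','rb'))
def q(pts,z):
    P=np.array([atz(ray(f,p,True),z) for p in pts])[:,:2]
    print(P, 'c',P.mean(0),'sides',[round(float(np.linalg.norm(P[i]-P[i-1])),3) for i in range(4)],'yaw',np.round([np.arctan2(*( (P[0]-P[1])[::-1]))-np.pi/2*-1,np.arctan2(*((P[3]-P[2])[::-1]))],3))
q([(69,105),(203,95),(207,219),(77,219)],.062)   # rim
q([(310,167),(363,167),(366,244),(308,244)],.035)  # form back board
# crop for confirmation
im=f['image'].copy()
im2=cv2.resize(im[80:260,40:380],None,fx=2.3,fy=2.3,interpolation=cv2.INTER_CUBIC)
def pl(p,hx,hy,z,col):
    a=np.array([(proj(f,T(p,np.array([x,y,z])),True)-[40,80])*2.3 for x,y in((-hx,-hy),(hx,-hy),(hx,hy),(-hx,hy))]);cv2.polylines(im2,[a.round().astype(int)],True,col,1)
pc=(.567,-.216,0.); 
pl(pc,.067,.082,.062,(0,0,255));pl(pc,.057,.072,.062,(0,255,0));pl((.625,.011,0),.045,.032,.035,(0,255,0))
cv2.imwrite('pics/c0o.png',im2)
E
```

```text
[[ 0.4913 -0.3025]
 [ 0.4971 -0.1363]
 [ 0.6287 -0.1366]
 [ 0.6291 -0.3057]] c [ 0.5616 -0.2203] sides [0.138, 0.166, 0.132, 0.169] yaw [-0.035 -1.569]
[[ 0.5764 -0.0241]
 [ 0.5753  0.0367]
 [ 0.6683  0.0467]
 [ 0.6674 -0.0243]] c [0.6219 0.0087] sides [0.091, 0.061, 0.093, 0.071] yaw [ 0.017 -1.583]
```

View pics/c0o.png

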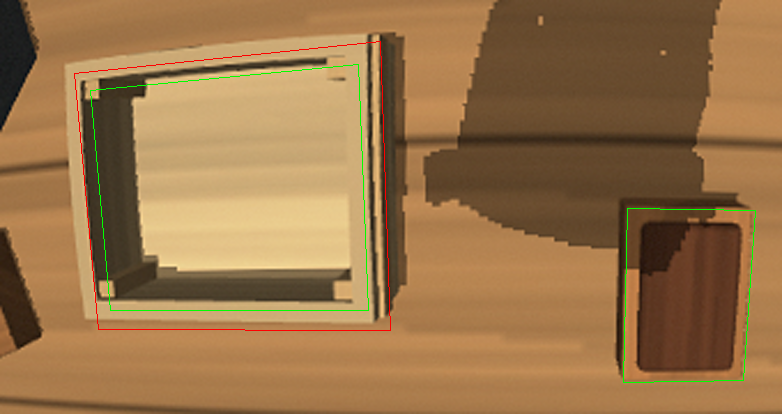

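```bash
python3 - <<'E'
from h import *
import pickle
O=pose(0,0,1); X,Y=.6235,.0095
move_ptp([X,Y,.12],O); line_to([X,Y,.05],vel=.15); line_to([X,Y,.013],vel=.06); st('down')
if np.abs(sense()['contact_force']).max()<6:
    gripper_to(0,50); st('grip')
    line_to([X,Y,.03],vel=.08); line_to([X,Y,.16],vel=.2)
    move_ptp([.563,-.219,.16],O); hold(.2); st('over crate')
    f=grab_frame('wrist'); pickle.dump(f,open('c1.pkl','wb')); 
    im2=f['image'].copy()
    for k,col in(('crate',0),('form_centre',0)): print(k,[(np.round(d['xy'],1),round(d['confidence'],2)) for d in place_of('wrist',k)[:2]])
    def pl(p,hx,hy,z,col):
        a=np.array([proj(f,T(p,np.array([x,y,z])),True) for x,y in((-hx,-hy),(hx,-hy),(hx,hy),(-hx,hy))]);cv2.polylines(im2,[a.round().astype(int)],True,col,1)
    pc=(.563,-.219,0); pl(pc,.067,.082,.062,(0,0,255)); pl(pc,.057,.072,.01,(0,255,0))
    cv2.imwrite('pics/c1o.png',cv2.resize(im2,(784,588)))
E
```

```text
down t 30.39 p [0.6236 0.0095 0.0131] F [0.4 0.4 0.4] w 1.002 ff 0.0
grip t 30.73 p [0.6238 0.0095 0.0136] F [-1.6 -0.   5. ] w 0.741 ff 55.8
over crate t 33.03 p [ 0.5635 -0.2178  0.1599] F [-0.6 -0.1 -2.5] w 0.742 ff 55.2
crate []
form_centre [(array([278.2, 289.5]), 0.73)]
```

View pics/c1o.png

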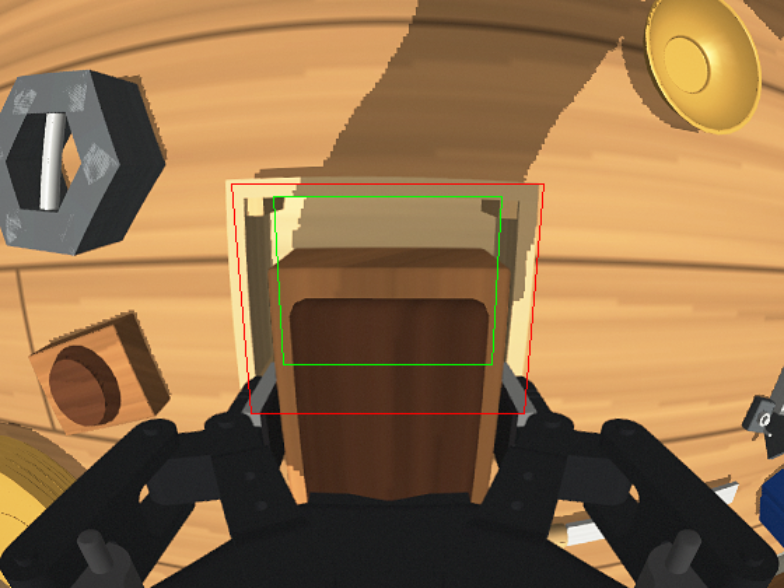

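The overlay shows the crate about 3 mm nearer and 2 mm further right than drawn (rim at row 178 rather than 184). I correct for that, check where the block sits in the hand, and lower it.

```bash
python3 - <<'E'
from h import *
import pickle
f=pickle.load(open('c1.pkl','rb'))
a=atz(ray(f,(278,214),True),.192)[0]+.038; b=atz(ray(f,(278,190),True),.182)[0]+.045
print(a-.5635,b-.5635)
off=float(np.clip((a+b)/2-.5635,-.003,.003)); X,Y=.560-off,-.2203
line_to([X,Y,.16]); line_to([X,Y,.075],vel=.12); st('75'); f0=sense()['contact_force'][2]
line_to([X,Y,.035],vel=.08); st('35')
for z in np.arange(.030,.0175,-.0015):
    line_to([X,Y,float(z)],vel=.04)
    F=np.array(sense()['contact_force'])
    if F[2]-f0>3 or abs(F[:2]).max()>6: break
st(f'touch {z}')
E
```

```text
-0.0017480482346752257 -0.0007830552811362024
75 t 34.29 p [ 0.5616 -0.2205  0.0757] F [ 0.  -0.4 -2. ] w 0.743 ff 55.2
35 t 34.94 p [ 0.5614 -0.2204  0.0353] F [ 0.5  0.1 -1.7] w 0.739 ff 55.2
touch 0.022499999999999992 t 36.47 p [ 0.5613 -0.2203  0.0236] F [-6.   3.5 15.5] w 0.743 ff 57.2
```

```bash
python3 - <<'E'
from h import *
gripper_to(1.0); st('open')
p=sense()['tool_pos']; line_to([float(p[0]),float(p[1]),.12],vel=.12); line_to([float(p[0])+.03,-.10,.27],vel=.25); hold(.3); st('up')
w=grab_frame('wrist')['image']; s=grab_frame('side')['image'][120:340,180:460]
s=cv2.resize(s,None,fx=420/220,fy=420/220); im=np.hstack([w[:, :],s]); k=800/im.shape[1]
cv2.imwrite('pics/end.png',cv2.resize(im,None,fx=k,fy=k,interpolation=cv2.INTER_AREA))
E
```

```text
open t 36.83 p [ 0.5613 -0.2203  0.0224] F [0.1 0.5 0.4] w 1.006 ff 0.0
up t 39.02 p [ 0.591  -0.1004  0.2695] F [-0.2 -0.4 -0.4] w 0.998 ff 0.0
```

View pics/end.png

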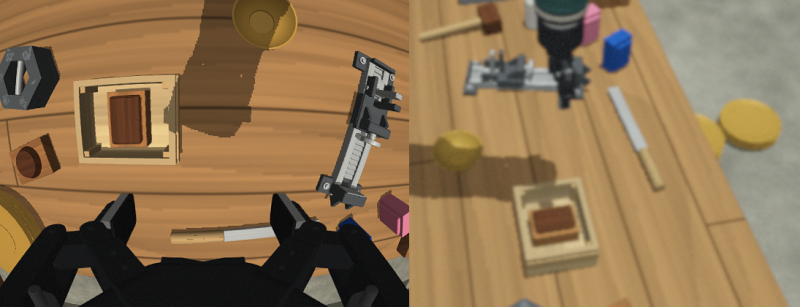

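The form lies flat in the crate with its raised board up (wrist half (128,118), side half (555,222)). The clamp is open and nothing else has moved.

```bash
python3 -c "
from workcell import *
print(sign_off())"
```

```text
the job is handed in; nothing more can be done
None
```

I released the clamp and slid its jaw back about 59 of 64 mm. The form now lies flat on the crate floor with its raised board up, and I handed the job in at about 39 s of the 59 s allowed; the verdict was not shown.

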